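# Take the brush out of the wash tin and press its lid home

## Task

Close up the wash tin: pull the brush up out of it and stand it, bristles down, in the tool pot, then put the tin's lid on and press it down past its stiff seal until its flange sits fully home on the rim. Do not disturb the other things on the worktop.

Things in the scene. Friction and masses are not known exactly. Their poses are not given: they have to be found in the camera images.
- wash_brush: Loose flat brush with wooden handle, 218 long, 40 wide, 13 thick, about 0.08 kg. Its y axis runs along it to the bristle end, z is its thickness; origin at mid-length on one flat face. Starts upright, bristles down in a sleeve inside the wash tin with a few mm slack, handle 124 mm out above the rim.
- brush_grip (a point): Point on the brush's handle to grip, in the middle of its thickness (10 mm thick along z, 28 mm wide along x), 24 mm from the handle end and 194 mm from the bristle end. Axes as the brush's.
- brush_foot (a point): Middle of the bristle end of the brush.
- wash_tin: Round aluminium tin, 90 diameter, 100 high, on a dark foot flange of 112 diameter that is screwed down (it cannot move). Origin: centre of its underside, z up. Mouth 83 diameter. Inside, a rectangular steel sleeve (46 mm along the tin's y, 20 mm along its x) from the floor (6 mm up) to 66 mm up holds the brush.
- tin_mouth (a point): Centre of the tin's mouth at the rim, 100 mm above the worktop.
- tin_seal (a joint): Black rubber seal ring inside the tin's mouth, 0 = up (its top 4 mm below the rim), grows to at most 0.013 m as it is pushed straight down. It is stiff: it takes about 7 N plus a few N more when pushed fast, and stays where it is left. A lid merely set on it stays up by 12 mm; the lid is fully home at about 0.012.
- tin_lid: Loose round metal lid, 0.14 kg: plug 74 diameter, 16 high, bevelled below; flange 92 diameter, 4 thick; upright black knob 28 diameter, 28 high; 48 in all. Origin: centre of the plug's underside, z up. Starts knob up on the worktop. Only set in the tin's mouth, its origin is 96 above the tin's underside (flange 12 above the rim); fully home 84, flange on the rim.
- tool_pot: Narrower plain open steel pot, 68 diameter, 105 high, wall 4, on a heavy dark foot disc of 96 diameter; it cannot move. Origin: centre of its underside, z up. Inside 60 diameter, floor 12 mm above the underside.
- pot_mouth (a point): Centre of the pot's mouth at its rim, 105 mm above the worktop.
- parts_dish: Bystander: shallow round metal dish, 106 diameter, 24 high; origin under its centre.
- bearing_race: Bystander: plain steel ring, 75 diameter, 20 high, lying flat; origin under its centre.
- note_pad: Bystander: small note pad, 70 x 100 x 9, lying flat; origin under its centre.
- screwdriver: Bystander: screwdriver lying down, 204 long; origin under its middle.
- steel_cup: Bystander: small open steel cup, 70 diameter, 55 high; origin under its centre.
There are look-alikes about, which are no part of the job. Leave any red look-alike of the tin_lid alone.

How it is judged:
At the end, for the whole second after the job is handed in: The brush stands released and at rest in the tool pot, bristle end down inside it, leaning less than about 45 degrees; the lid is on the tin, level and fully home: its flange within 2.5 mm of the rim and the seal pushed down at least 9.5 mm (horizontal distance between brush_foot and tool_pot below 0.036 m and z of brush_foot in the frame of tool_pot below 0.04 m and angle between wash_brush's own y axis and vertical above 2.35 rad and linear speed of wash_brush below 0.03 m/s and horizontal distance between tin_lid and wash_tin below 0.008 m and z of tin_lid in the frame of wash_tin below 0.0865 m and angle between tin_lid's own z axis and vertical below 0.05 rad and value of joint tin_seal above 0.0095 m and linear speed of tin_lid below 0.02 m/s); the robot touches nothing.
It fails at once if the parts dish is displaced by more than 30 mm (distance of parts_dish from where it was at the start of the episode above 0.03 m).
It fails at once if the bearing race is displaced by more than 30 mm (distance of bearing_race from where it was at the start of the episode above 0.03 m).
It fails at once if the note pad is displaced by more than 30 mm (distance of note_pad from where it was at the start of the episode above 0.03 m).
It fails at once if the screwdriver is displaced by more than 30 mm (distance of screwdriver from where it was at the start of the episode above 0.03 m).
It fails at once if the steel cup is displaced by more than 30 mm (distance of steel_cup from where it was at the start of the episode above 0.03 m).
It also fails if it takes over 72 s, if anything falls off the work surface, if the arm or the gripper's body presses on something with over 40 N, if the wrist force passes 120 N, or if a joint passes its speed limit or range.

## Robot

A 7-joint arm with a two-finger parallel gripper is mounted at the origin on a cart in front of the work surface, level with it; the furniture and walls round the work are solid. World frame = base frame: x ahead of the robot, y to its left, z up, the work surface at z = 0. Lengths are in m, angles in rad, forces in N, time in s.
With the tool pointing down it reaches from about 0.35 to 0.9 m from the base axis. Payload 8.1 kg.
Tool frame: the origin (TCP) lies where the fingers leave the gripper's body, on its centre line; the fingertips stand 66 mm ahead of it and the grasp point (between the pads) lies 47 mm ahead of it; z points along the fingers, y is the line along which they close (so a half turn about z gives the same grasp; the last joint's range is limited). The gripper opens to 92 mm and grips with 3 to 60 N. Pads are 19 mm wide; open, the fingers measure 130 mm over their backs; the gripper's body (75 mm by 190 mm) begins 47 mm behind the grasp point.
Start: joints at [1.124, 0.434, 0.025, 1.573, -0.012, 1.134, -0.075], TCP at [0.211, -0.588, 0.292] pointing down, gripper open.
Joint ranges: [-2.62, 2.62], [-0.44, 2.09], [-1.27, 1.32], [0.08, 2.57], [-1.32, 4.46], [0.12, 2], [-2.74, 2.74]. Speed limits (rad/s): [2.22, 2.22, 3.01, 3.01, 3.14, 3.14, 3.14].

## Interface

Orientations are given as a rotation vector (axis times angle).
In Python, from cell import arm gives the robot as it stands.
- The arm moves only by the tool send_rows, never from a script. Its argument "motion" is text: rows parted by semicolons, each of 7 numbers parted by spaces: the closure, from 0 (fully open) to 1 (shut), then the shift along the world's x, y, z in m, then the turn, a rotation vector about the world's x, y, z in degrees. A call has 1 to 5 rows; each row shifts and turns the commanded pose from where the row before left it; what a row does not reach is not made up. A row lasts 1/8 s, in which the tool goes at most 62.5 mm and 10.7 degrees, less where a joint would pass 70% of its speed; a pose out of reach is approached as far as the arm can. A call is refused whole if a number of a shift passes 0.0625 or a number of a turn 10.7, either way. A call with a gripper value outside its range is refused whole. The fingers move at their own pace and stop on an object; "force" is the grip in N (left out, the last holds). Time passes only in rows, so rows that do not move let the fingers close. It gives the time, the measured TCP pose, the force, the opening and the grip force at its end, in the units of the state.
- arm.observe(): the state, without advancing time (a new reading comes with each control period).
- arm.get_image(name): name is "scene" or "top"; returns (picture, depth): 384x512x3 uint8, blue, green, red; 384x512 float32, m along the optical axis (not along the pixel's ray), 0 where there is no reading.
- arm.camera_model(name): a dict with "fx", "fy", "cx", "cy" (pixels), "view" (4x4, takes a point from world to camera coordinates). Camera axes: x right, y down, z forward; pixel columns grow to the right and rows downward; lengths in m; the calibration is good to about 2 mm. A picture is of the moment at which its call begins. camera_model takes no time and is no camera call.
- arm.sign_off(): hands the job in; it is judged then, once.
The state is a dict: "clock": time; "joints": joint angles; "dq": joint speeds; "joint_efforts": joint torques, N m; "position": TCP position; "ee_rot": TCP orientation; "force": force on the tool from outside, world axes, zero at the start; "ft_torque": the same for the moment, N m; "width": opening from 0.0 (shut) to 1.0 (fully open); "gripper_force": force on a finger pad.
Only numpy, scipy, OpenCV 4.12 (cv2) and the standard library are available. Lean on these libraries where they do the work, as an engineer would, in place of code of your own. Each camera call takes 0.05 s, during which the arm holds its last target. There are 200 camera calls.

## Working session

There is one attempt and no reset: what is moved stays moved. The work goes in short steps, Python scripts to look and compute and a tool call to move; the robot and the scene stay as the last step left them, time stands still between calls to the robot, and variables do not carry over. Pictures are saved under pics/ and viewed, at most 10 in all, crops included, and the job is handed in when it is done.

Besides the shell and the picture viewer there is one more tool, called after ">>>" by a JSON object that holds its "name" and its "arguments". send_rows: Moves the arm, as the interface text tells. Its arguments: {"type":"object","properties":{"motion":{"type":"string"},"force":{"type":"number"}},"required":["motion"]}

```bash
mkdir -p pics; cat > h.py <<'E'
from cell import arm
import numpy as np, cv2
def snap(n):
    im,d=arm.get_image(n); m=arm.camera_model(n); np.savez(f'{n}.npz',im=im,d=d,**{k:np.array(v) for k,v in m.items()}); return im,d
def world(n):
    z=np.load(f'{n}.npz'); d=z['d']; v,u=np.indices(d.shape)
    P=np.stack([(u-z['cx'])/z['fx']*d,(v-z['cy'])/z['fy']*d,d,np.ones_like(d)],-1)
    W=P@np.linalg.inv(z['view']).T; W=W[...,:3]; W[d<=0]=np.nan
    return z['im'],W
E
python3 - <<'E'
from h import *
for n in('scene','top'):
    im,d=snap(n); cv2.imwrite(f'pics/{n}0.png',cv2.resize(im,(800,600)))
    z=np.load(n+'.npz'); print(n,z['fx'],np.linalg.inv(z['view']).round(3))
s=arm.observe(); print(s)
E
```

```text
scene 499.3293422355494 [[-0.457 -0.654  0.603 -0.227]
 [-0.89   0.329 -0.317  0.445]
 [ 0.009 -0.682 -0.732  1.072]
 [ 0.     0.     0.     1.   ]]
top 354.8969624609977 [[-0.025 -0.996  0.09   0.426]
 [-1.     0.027  0.013  0.027]
 [-0.015 -0.089 -0.996  1.306]
 [ 0.     0.     0.     1.   ]]
{'clock': 0.1, 'joints': array([ 1.12440358,  0.43515368,  0.02495738,  1.57398373, -0.01158378,
        1.1339824 , -0.07507496]), 'dq': array([-0.0010695 , -0.0010953 ,  0.00087842, -0.00170651,  0.0015977 ,
        0.00130281,  0.00219988]), 'joint_efforts': array([ 2.35010535e-03, -6.69132257e+01,  9.88030359e-01, -3.15146935e+01,
       -6.04706747e-02,  3.74219916e-02,  3.74679973e-05]), 'position': array([ 0.2105076 , -0.588109  ,  0.29153161]), 'ee_rot': array([-3.09398525e+00, -5.37109936e-01,  5.77109122e-04]), 'force': array([-0.76903934, -0.26376701,  0.05081301]), 'ft_torque': array([-0.03394235, -0.00094347, -0.01343824]), 'gripper_force': 0.0, 'width': 1.001294244472165}
```

View pics/scene0.png

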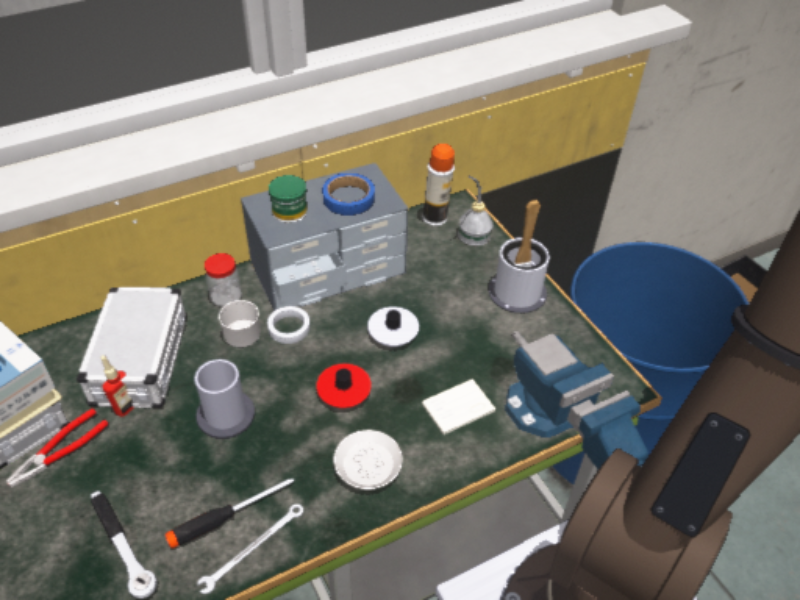

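View pics/top0.png

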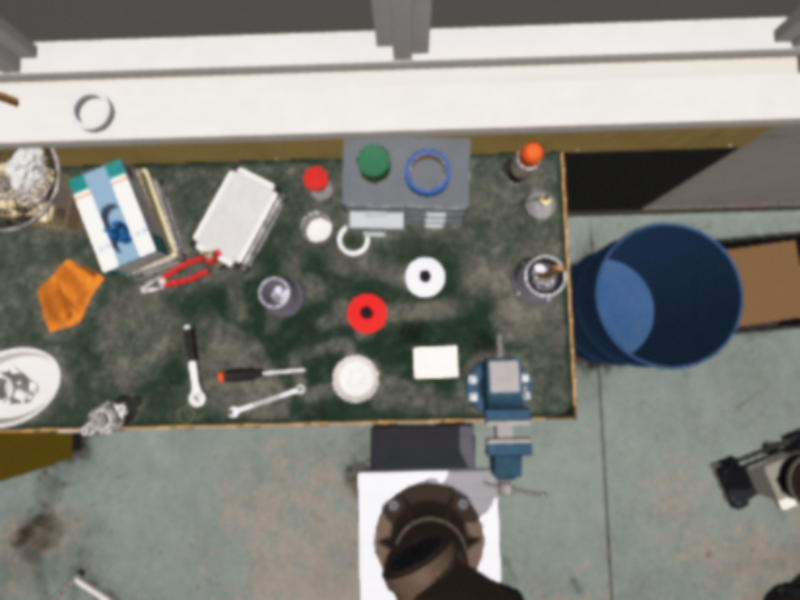

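The white lid is at scene (393,325) and the red one at (343,385). The tin with the brush is at (520,275) in scene and (545,275) in top. The pot is at (222,395) in scene and (277,293) in top. Next I measure them from both depth views.

```bash
cat > m.py <<'E'
from h import *
def fit(P):
    A=np.c_[2*P[:,:2],np.ones(len(P))]; 
    for _ in range(4):
        s=np.linalg.lstsq(A,(P[:,:2]**2).sum(1),rcond=None)[0]; r=np.sqrt(s[2]+s[0]**2+s[1]**2)
        e=abs(np.hypot(*(P[:,:2]-s[:2]).T)-r); k=e<max(.003,2*np.median(e)); P,A=P[k],A[k]
    return s[:2].round(4),r.round(4),len(P)
k=.64
boxes={'scene':dict(tin=(485,190,560,315),pot=(185,350,260,440),lid=(360,300,425,355)),
 'top':dict(tin=(505,245,575,310),pot=(250,268,308,320),lid=(398,250,452,303))}
for n in boxes:
    im,W=world(n)
    for o,b in boxes[n].items():
        a=[int(x*k) for x in b]; P=W[a[1]:a[3],a[0]:a[2]].reshape(-1,3); P=P[~np.isnan(P[:,0])]
        h=np.histogram(P[:,2],np.arange(-.01,.25,.005)); print(n,o,[(round(z,3),c) for z,c in zip(h[1],h[0]) if c>8])
        for lo,hi in {'tin':[(.094,.104),(.02,.09)],'pot':[(.099,.109),(.03,.09)],'lid':[(.014,.026),(.043,.053)]}[o]:
            Q=P[(P[:,2]>lo)&(P[:,2]<hi)]
            if len(Q)>8: print('  ',lo,hi,np.median(Q,0).round(4),Q.min(0).round(3),Q.max(0).round(3),fit(Q))
        if o=='tin':
            for lo in np.arange(.11,.25,.015):
                Q=P[(P[:,2]>lo)&(P[:,2]<lo+.015)]
                if len(Q)>3: print('  br',lo.round(3),Q.mean(0).round(4),Q.min(0).round(3),Q.max(0).round(3),len(Q))
E
python3 m.py
python3 - <<'E'
from h import *
a=np.load('scene.npz')['im'][120:200,305:365]; b=np.load('top.npz')['im'][150:205,315:375]
cv2.imwrite('pics/c1.png',np.hstack([cv2.resize(a,(400,533)),cv2.resize(b,(400,533*1))]))
E
```

```text
scene tin [(np.float64(-0.01), np.int64(101)), (np.float64(-0.005), np.int64(590)), (np.float64(0.0), np.int64(277)), (np.float64(0.005), np.int64(61)), (np.float64(0.01), np.int64(37)), (np.float64(0.015), np.int64(44)), (np.float64(0.02), np.int64(37)), (np.float64(0.025), np.int64(42)), (np.float64(0.03), np.int64(49)), (np.float64(0.035), np.int64(51)), (np.float64(0.04), np.int64(52)), (np.float64(0.045), np.int64(47)), (np.float64(0.05), np.int64(60)), (np.float64(0.055), np.int64(62)), (np.float64(0.06), np.int64(60)), (np.float64(0.065), np.int64(56)), (np.float64(0.07), np.int64(58)), (np.float64(0.075), np.int64(59)), (np.float64(0.08), np.int64(54)), (np.float64(0.085), np.int64(73)), (np.float64(0.09), np.int64(192)), (np.float64(0.095), np.int64(137)), (np.float64(0.1), np.int64(21)), (np.float64(0.105), np.int64(14)), (np.float64(0.11), np.int64(10)), (np.float64(0.115), np.int64(10)), (np.float64(0.12), np.int64(11)), (np.float64(0.135), np.int64(13)), (np.float64(0.15), np.int64(9)), (np.float64(0.155), np.int64(10)), (np.float64(0.16), np.int64(10)), (np.float64(0.16
[... 5803 characters left out ...]
0317), 75)
   0.03 0.09 [0.5616 0.3287 0.0609] [0.527 0.292 0.03 ] [0.591 0.357 0.09 ] (array([0.5601, 0.324 ]), np.float64(0.0317), 158)
top lid [(np.float64(-0.01), np.int64(31)), (np.float64(-0.005), np.int64(335)), (np.float64(0.0), np.int64(288)), (np.float64(0.005), np.int64(13)), (np.float64(0.01), np.int64(12)), (np.float64(0.015), np.int64(236)), (np.float64(0.02), np.int64(177)), (np.float64(0.045), np.int64(31))]
   0.014 0.026 [ 0.5956 -0.007   0.0195] [ 0.554 -0.05   0.014] [0.643 0.038 0.026] (array([ 0.5972, -0.0073]), np.float64(0.0368), 315)
   0.043 0.053 [ 0.5979 -0.0056  0.0471] [ 0.584 -0.02   0.044] [0.61  0.005 0.053] (array([ 0.5974, -0.0068]), np.float64(0.0106), 33)
```

View pics/c1.png

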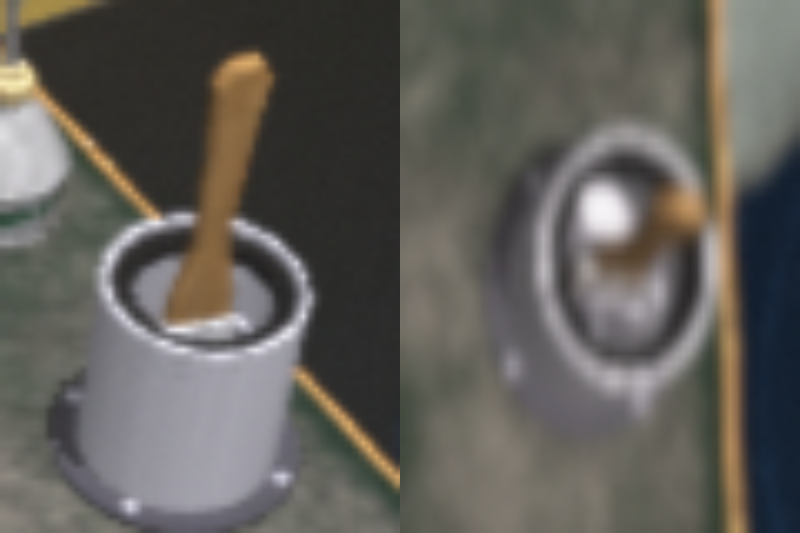

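```bash
python3 - <<'E'
from h import *
from scipy.spatial.transform import Rotation as R
s=arm.observe(); print(R.from_rotvec(s['ee_rot']).as_matrix().round(3))
for n in('scene','top'):
    im,W=world(n); b={'scene':(310,121,358,200),'top':(323,156,368,198)}[n]
    P=W[b[1]:b[3],b[0]:b[2]].reshape(-1,3); P=P[(P[:,2]>.185)&(P[:,2]<.23)&(abs(P[:,0]-.58)<.03)]
    Q=P[:,:2]; C=np.cov(Q.T); w,v=np.linalg.eigh(C); print(n,len(P),P.mean(0).round(4),np.sqrt(w).round(4),v[:,1].round(3),P[:,2].max())
    if n=='scene': 
        vals,c=np.histogram(P[:,1],7); 
        for i in range(7):
            q=P[(P[:,1]>=c[i])&(P[:,1]<=c[i+1])]; print(c[i].round(4),q[:,0].mean().round(4),q[:,0].min().round(4))
    t=P[P[:,2]>.215]; print(t.mean(0).round(4))
im,W=world('top'); 
for x in [(366,313),(353,240),(435,362),(355,378)]:
    print(x,np.nanmedian(W[int(x[1]*.64)-3:int(x[1]*.64)+3,int(x[0]*.64)-3:int(x[0]*.64)+3].reshape(-1,3),0).round(3))
E
```

```text
[[ 0.941  0.337 -0.001]
 [ 0.337 -0.941  0.001]
 [-0.    -0.001 -1.   ]]
scene 99 [ 0.5777 -0.2651  0.2049] [0.0027 0.0068] [0.272 0.962] 0.22399199691046567
-0.2783 0.5759 0.5729
-0.2748 0.5759 0.5729
-0.2712 0.5761 0.5729
-0.2677 0.576 0.5744
-0.2642 0.5783 0.5742
-0.2606 0.5808 0.5753
-0.2571 0.5794 0.5757
[ 0.5785 -0.2657  0.2194]
top 40 [ 0.5805 -0.2642  0.2143] [0.0032 0.0064] [0.212 0.977] 0.22564032387413735
[ 0.5816 -0.266   0.2211]
(366, 313) [0.518 0.13  0.047]
(353, 240) [0.699 0.165 0.001]
(435, 362) [ 0.404 -0.024  0.008]
(355, 378) [0.372 0.162 0.007]
```

>>> {"name": "send_rows", "arguments": {"motion": "0 .037 .0323 .01 0 0 6;0 .037 .0323 .01 0 0 6;0 .037 .0323 .01 0 0 6;0 .037 .0323 .01 0 0 6;0 .037 .0323 .01 0 0 6", "force": 25}}

```text
clock: 0.72
position: [0.3965, -0.4257, 0.3423]
ee_rot: [-2.848, -1.325, 0.0]
force: [0.3, 0.9, 0.6]
width: 0.997
gripper_force: 0.0
```

>>> {"name": "send_rows", "arguments": {"motion": "0 .037 .0323 0 0 0 6;0 .037 .0323 0 0 0 6;0 .037 .0323 0 0 0 6;0 .037 .0323 0 0 0 6;0 .037 .0323 0 0 0 6"}}

```text
clock: 1.35
position: [0.5815, -0.2644, 0.3419]
ee_rot: [-2.408, -2.016, 0.001]
force: [0.3, 0.6, -0.6]
width: 0.997
gripper_force: 0.0
```

>>> {"name": "send_rows", "arguments": {"motion": "0 0 0 0 0 0 0;0 0 0 0 0 0 0;0 0 0 0 0 0 0"}}

```text
clock: 1.72
position: [0.5797, -0.2669, 0.3421]
ee_rot: [2.415, 2.01, -0.002]
force: [-1.2, -0.2, -0.7]
width: 1.003
gripper_force: 0.0
```

>>> {"name": "send_rows", "arguments": {"motion": "0 0 0 -.03 0 0 0;0 0 0 -.03 0 0 0;0 0 0 -.025 0 0 0;0 0 0 -.01 0 0 0;0 0 0 0 0 0 0"}}

```text
clock: 2.35
position: [0.5802, -0.266, 0.2472]
ee_rot: [-2.413, -2.011, 0.001]
force: [0.0, 0.0, 0.2]
width: 1.0
gripper_force: 0.0
```

```bash
python3 - <<'E'
from h import *
s=arm.observe();print(s['position'],s['force'])
im,d=snap('scene'); im2,_=snap('top')
cv2.imwrite('pics/g.png',np.hstack([cv2.resize(im[90:210,280:390],(400,436)),cv2.resize(im2[140:215,305:385],(400,436))]))
E
```

```text
[ 0.58016851 -0.26604659  0.24718076] [0.00491058 0.02073975 0.15884563]
```

View pics/g.png

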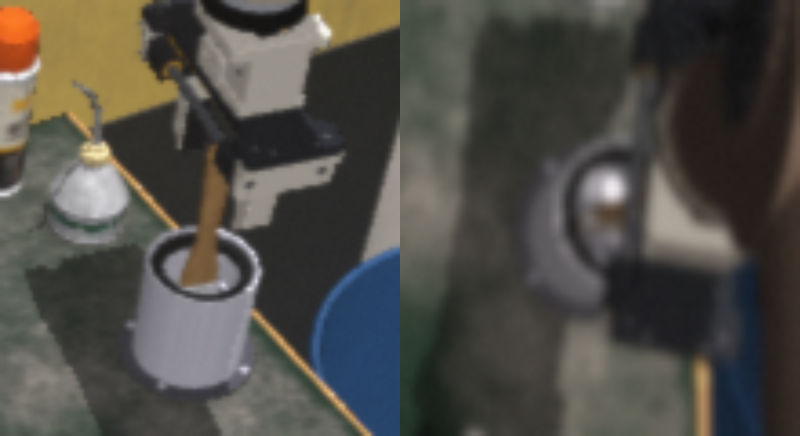

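The brush handle (left crop, about (215,180)) lies between the open fingers, clear of the front one. Closing.

>>> {"name": "send_rows", "arguments": {"motion": "1 0 0 0 0 0 0;1 0 0 0 0 0 0;1 0 0 0 0 0 0;1 0 0 0 0 0 0;1 0 0 0 0 0 0", "force": 25}}

```text
clock: 3.08
position: [0.5806, -0.2654, 0.2472]
ee_rot: [2.412, 2.013, -0.0]
force: [-0.3, 0.2, 0.4]
width: 0.507
gripper_force: 0.0
```

>>> {"name": "send_rows", "arguments": {"motion": "1 0 0 0 0 0 0;1 0 0 0 0 0 0;1 0 0 0 0 0 0;1 0 0 .01 0 0 0;1 0 0 .01 0 0 0"}}

```text
clock: 3.7
position: [0.5807, -0.2654, 0.268]
ee_rot: [2.412, 2.013, 0.0]
force: [0.3, -0.1, -1.7]
width: 0.106
gripper_force: 25.0
```

>>> {"name": "send_rows", "arguments": {"motion": "1 0 0 .02 0 0 0;1 0 0 .025 0 0 0;1 0 0 .025 0 0 0;1 0 0 .03 0 0 0;1 0 0 .03 0 0 0"}}

```text
clock: 4.32
position: [0.5805, -0.2653, 0.3991]
ee_rot: [2.411, 2.013, 0.001]
force: [0.3, -0.9, -0.7]
width: 0.108
gripper_force: 25.0
```

```bash
python3 - <<'E'
from h import *
s=arm.observe();print(s['position'],s['force'],s['width'],s['joints'].round(2))
im,d=snap('scene'); 
cv2.imwrite('pics/l.png',cv2.resize(im[60:210,270:390],(480,600)))
im,W=world('scene')
P=W[60:210,270:390].reshape(-1,3)
for lo in np.arange(.13,.33,.02):
    Q=P[(P[:,2]>lo)&(P[:,2]<lo+.02)&(abs(P[:,0]-.58)<.06)&(abs(P[:,1]+.265)<.06)]
    if len(Q)>3: print(lo.round(3),np.median(Q,0).round(4),Q.min(0).round(3),Q.max(0).round(3),len(Q))
E
```

```text
[ 0.58050222 -0.26533245  0.3990593 ] [ 0.34099569 -0.85095461 -0.71921576] 0.10790346138140905 [ 0.56  0.42 -0.33  1.34  0.13  1.4   0.05]
0.15 [ 0.5751 -0.2661  0.1621] [ 0.568 -0.284  0.151] [ 0.585 -0.25   0.17 ] 48
0.17 [ 0.576  -0.265   0.1815] [ 0.57  -0.282  0.17 ] [ 0.584 -0.251  0.19 ] 59
0.19 [ 0.5735 -0.265   0.2013] [ 0.568 -0.283  0.19 ] [ 0.584 -0.249  0.21 ] 55
0.21 [ 0.573  -0.2617  0.2207] [ 0.567 -0.285  0.21 ] [ 0.586 -0.247  0.23 ] 76
0.23 [ 0.5737 -0.2624  0.24  ] [ 0.568 -0.28   0.23 ] [ 0.583 -0.25   0.249] 69
0.25 [ 0.5748 -0.2634  0.2583] [ 0.57  -0.276  0.25 ] [ 0.583 -0.256  0.27 ] 53
0.27 [ 0.5748 -0.265   0.2797] [ 0.57  -0.275  0.271] [ 0.583 -0.258  0.29 ] 38
0.29 [ 0.5743 -0.2628  0.2996] [ 0.571 -0.274  0.291] [ 0.582 -0.256  0.31 ] 43
0.31 [ 0.5745 -0.2635  0.3179] [ 0.569 -0.277  0.31 ] [ 0.582 -0.256  0.329] 49
```

View pics/l.png

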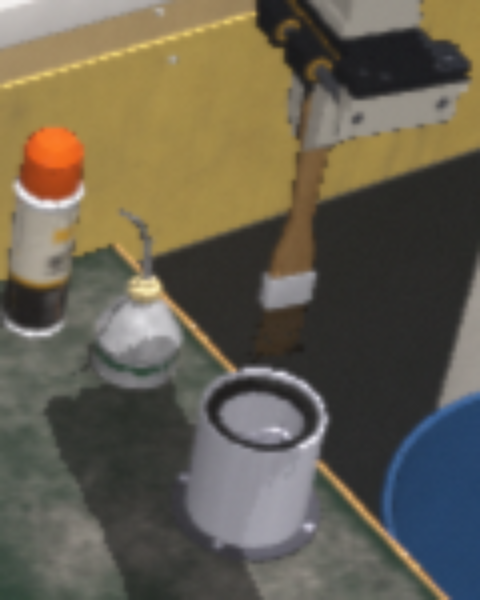

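>>> {"name": "send_rows", "arguments": {"motion": "1 -.0015 .02 0 0 0 0;1 -.0015 .04 0 0 0 0;1 -.0015 .04 0 0 0 0;1 -.0015 .04 0 0 0 0;1 -.0015 .04 0 0 0 0"}}

```text
clock: 5.0
position: [0.5721, -0.0826, 0.3964]
ee_rot: [-2.41, -2.014, 0.001]
force: [0.4, -0.3, -1.3]
width: 0.105
gripper_force: 25.0
```

>>> {"name": "send_rows", "arguments": {"motion": "1 -.0015 .04 0 0 0 0;1 -.0015 .04 0 0 0 0;1 -.0015 .04 0 0 0 0;1 -.0015 .04 0 0 0 0;1 -.0015 .04 0 0 0 0"}}

```text
clock: 5.62
position: [0.5641, 0.117, 0.3964]
ee_rot: [-2.41, -2.014, 0.002]
force: [0.8, 0.1, -1.3]
width: 0.104
gripper_force: 25.0
```

>>> {"name": "send_rows", "arguments": {"motion": "1 -.0015 .04 0 0 0 0;1 -.0015 .04 0 0 0 0;1 -.0015 .04 0 0 0 0;1 -.001 .04 0 0 0 0;1 -.001 .03 0 0 0 0"}}

```text
clock: 6.25
position: [0.557, 0.3074, 0.3963]
ee_rot: [-2.408, -2.016, 0.002]
force: [-0.4, -0.0, -0.4]
width: 0.108
gripper_force: 25.0
```

>>> {"name": "send_rows", "arguments": {"motion": "1 0 .021 0 0 0 0;1 0 0 0 0 0 0;1 0 0 0 0 0 0;1 0 0 0 0 0 0;1 0 0 0 0 0 0"}}

```text
clock: 6.88
position: [0.5595, 0.3246, 0.3974]
ee_rot: [2.413, 2.011, 0.0]
force: [0.0, -0.6, -0.8]
width: 0.107
gripper_force: 25.0
```

```bash
python3 - <<'E'
from h import *
s=arm.observe();print(s['position'],s['force'],s['width'],s['joints'].round(2))
im,d=snap('scene'); im,W=world('scene'); cv2.imwrite('pics/p.png',cv2.resize(im[130:290,90:210],(450,600)))
P=W[100:290,90:210].reshape(-1,3)
for lo in np.arange(.13,.33,.02):
    Q=P[(P[:,2]>lo)&(P[:,2]<lo+.02)&(abs(P[:,0]-.56)<.06)&(abs(P[:,1]-.325)<.06)]
    if len(Q)>3: print(lo.round(3),np.median(Q,0).round(4),Q.min(0).round(3),Q.max(0).round(3),len(Q))
E
```

```text
[0.5594792  0.32460707 0.39739711] [ 0.02898799 -0.62232635 -0.75177945] 0.10699383989085699 [-0.29  0.47 -0.51  1.31  0.22  1.42 -0.97]
0.15 [0.5544 0.3222 0.1631] [0.549 0.303 0.152] [0.563 0.34  0.17 ] 64
0.17 [0.5545 0.3226 0.1793] [0.549 0.307 0.17 ] [0.562 0.339 0.19 ] 80
0.19 [0.5519 0.3229 0.2032] [0.547 0.307 0.19 ] [0.56 0.34 0.21] 65
0.21 [0.5515 0.3248 0.2215] [0.547 0.306 0.21 ] [0.56 0.34 0.23] 103
0.23 [0.553  0.3228 0.2401] [0.548 0.308 0.23 ] [0.559 0.337 0.25 ] 84
0.25 [0.5531 0.3233 0.2591] [0.548 0.31  0.25 ] [0.561 0.334 0.27 ] 68
0.27 [0.5528 0.3232 0.2795] [0.549 0.315 0.27 ] [0.557 0.331 0.289] 49
0.29 [0.5527 0.3236 0.3008] [0.549 0.314 0.29 ] [0.558 0.332 0.31 ] 62
0.31 [0.5525 0.3236 0.315 ] [0.55  0.314 0.31 ] [0.556 0.332 0.319] 24
```

View pics/p.png

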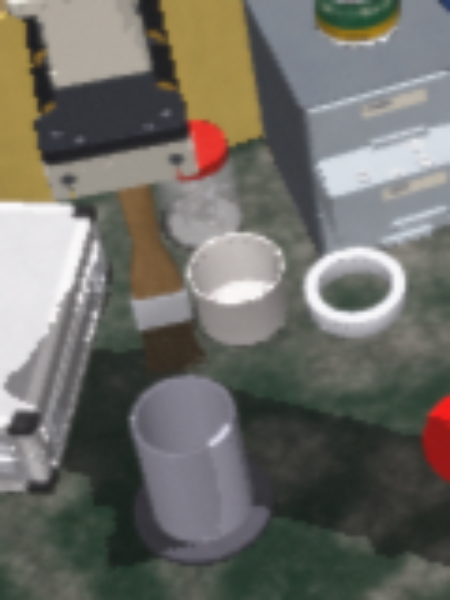

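>>> {"name": "send_rows", "arguments": {"motion": "1 0 .001 -.03 0 0 0;1 0 0 -.03 0 0 0;1 0 0 -.025 0 0 0;1 0 0 -.02 0 0 0;1 0 0 -.015 0 0 0"}}

```text
clock: 7.55
position: [0.5592, 0.3261, 0.2764]
ee_rot: [2.412, 2.012, -0.001]
force: [-0.5, 0.4, -0.6]
width: 0.11
gripper_force: 25.0
```

>>> {"name": "send_rows", "arguments": {"motion": "1 0 0 -.015 0 0 0;1 0 0 -.006 0 0 0;1 0 0 -.001 0 0 0;1 0 0 0 0 0 0;1 0 0 0 0 0 0"}}

```text
clock: 8.18
position: [0.5593, 0.3267, 0.2559]
ee_rot: [2.412, 2.013, 0.002]
force: [-0.4, -0.2, -0.8]
width: 0.109
gripper_force: 25.0
```

>>> {"name": "send_rows", "arguments": {"motion": ".3 0 0 -.002 0 0 0;.3 0 0 0 0 0 0;.6 0 0 0 0 0 0;0 0 0 0 0 0 0;0 0 0 0 0 0 0"}}

```text
clock: 8.8
position: [0.5592, 0.3266, 0.2533]
ee_rot: [2.412, 2.013, 0.0]
force: [0.6, -0.5, -0.7]
width: 0.566
gripper_force: 0.0
```

>>> {"name": "send_rows", "arguments": {"motion": "0 0 0 0 0 0 0;0 0 0 0 0 0 0;0 0 0 .01 0 0 0;0 0 0 .02 0 0 0;0 0 0 .03 0 0 0"}}

```text
clock: 9.43
position: [0.5589, 0.3263, 0.3139]
ee_rot: [-2.412, -2.013, 0.002]
force: [-0.6, 0.1, -0.0]
width: 0.997
gripper_force: 0.0
```

>>> {"name": "send_rows", "arguments": {"motion": "0 0 0 .04 0 0 0;0 0 0 .04 0 0 0;0 0 0 0 0 0 0;0 0 0 0 0 0 0"}}

```text
clock: 9.93
position: [0.559, 0.3264, 0.3933]
ee_rot: [2.412, 2.013, 0.0]
force: [0.1, -0.3, -0.7]
width: 1.0
gripper_force: 0.0
```

```bash
python3 - <<'E'
from h import *
s=arm.observe();print(s['position'],s['force'],s['width'],s['joints'].round(2))
im,d=snap('scene'); cv2.imwrite('pics/q.png',cv2.resize(im[130:290,90:290],(750,600)))
E
```

```text
[0.55900033 0.32643884 0.39329358] [ 0.07031381 -0.28012189 -0.66254312] 0.9999791261555896 [-0.29  0.47 -0.51  1.32  0.23  1.41 -0.97]
```

View pics/q.png

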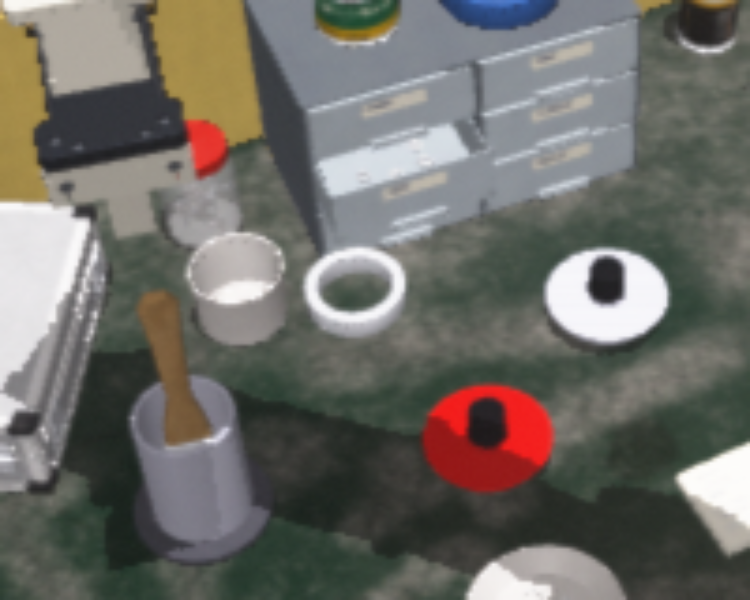

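```bash
python3 - <<'E'
from h import *
for n in('scene','top'):
    im,W=world(n); P=W.reshape(-1,3)
    for nm,yl,yh,zl,zh in [('lid',-.09,.08,.06,.4),('tin',-.36,-.17,.13,.4)]:
        Q=P[(P[:,1]>yl)&(P[:,1]<yh)&(P[:,2]>zl)&(P[:,2]<zh)&(P[:,0]>.45)&(P[:,0]<.85)]
        print(n,nm,len(Q), np.histogram(Q[:,0],np.arange(.45,.86,.02))[0], Q[:,2].max().round(3) if len(Q) else '')
    k=(P[:,2]>.04)&(P[:,2]<.056)&(abs(P[:,0]-.596)<.02)&(abs(P[:,1]+.007)<.02); print(P[k].mean(0).round(4),(P[k].min(0)+P[k].max(0))/2)
E
```

```text
scene lid 4147 [   0    0    0    0    0    0    0    0    0    0    0    6  159 1247
  492  374  287  273  381  928] 0.313
scene tin 979 [  0   0   0   0   0   0   0   0   0   0   0   0   0   0  19   0   0  35
 232 693] 0.311
[ 0.5939 -0.0069  0.0452] [ 0.59485355 -0.00759976  0.04587175]
top lid 2912 [  0   0   0   0   0   0   0   0   0   0   0   0  47 403 388 307 317 330
 323 797] 0.316
top tin 2013 [  0  41 190 195 191  99  72  46  42  98 126  33   0   0   9   3   0   2
 141 725] 0.4
[ 0.597  -0.0073  0.0473] [ 0.59693214 -0.00723561  0.04756131]
```

>>> {"name": "send_rows", "arguments": {"motion": "0 .003 -.028 0 0 0 -5;0 .003 -.028 0 0 0 -5;0 .003 -.028 0 0 0 -5;0 .003 -.028 0 0 0 -5;0 .003 -.028 0 0 0 -5"}}

```text
clock: 10.6
position: [0.5743, 0.1845, 0.3933]
ee_rot: [2.795, 1.435, 0.0]
force: [0.5, 0.5, -0.3]
width: 0.998
gripper_force: 0.0
```

>>> {"name": "send_rows", "arguments": {"motion": "0 .003 -.028 0 0 0 -5;0 .003 -.028 0 0 0 -5;0 .003 -.028 0 0 0 -5;0 .003 -.028 0 0 0 -5;0 .003 -.028 0 0 0 -5"}}

```text
clock: 11.22
position: [0.5893, 0.0447, 0.3932]
ee_rot: [3.039, 0.796, 0.0]
force: [0.5, 0.2, 0.3]
width: 1.004
gripper_force: 0.0
```

>>> {"name": "send_rows", "arguments": {"motion": "0 .003 -.028 -.03 0 0 -5;0 .003 -.025 -.03 0 0 -5;0 0 0 -.05 0 0 0;0 0 0 -.05 0 0 0;0 0 0 -.05 0 0 0"}}

```text
clock: 11.85
position: [0.5953, -0.0075, 0.1819]
ee_rot: [3.096, 0.532, 0.001]
force: [0.6, -0.5, -0.1]
width: 1.004
gripper_force: 0.0
```

>>> {"name": "send_rows", "arguments": {"motion": "0 0 0 -.02 0 0 0;0 0 0 0 0 0 0;0 0 0 0 0 0 0;0 0 0 0 0 0 0"}}

```text
clock: 12.35
position: [0.596, -0.0065, 0.1647]
ee_rot: [3.095, 0.536, 0.004]
force: [0.6, 0.3, -0.0]
width: 1.001
gripper_force: 0.0
```

```bash
python3 - <<'E'
from h import *
from scipy.spatial.transform import Rotation as R
s=arm.observe();print(s['position'],s['force'],s['width'],s['joints'].round(2),R.from_rotvec(s['ee_rot']).as_matrix().round(3)[:,1:])
E
```

```text
[ 0.59596941 -0.00654584  0.16468346] [ 0.63639475  0.32936897 -0.00600987] 1.000793453712349 [ 0.07  0.53 -0.21  1.78  0.14  0.85 -1.44] [[ 0.336  0.002]
 [-0.942  0.   ]
 [ 0.001 -1.   ]]
```

>>> {"name": "send_rows", "arguments": {"motion": "0 0 0 -.03 0 0 0;0 0 0 -.03 0 0 0;0 0 0 -.0145 0 0 0;0 0 0 0 0 0 0;0 0 0 0 0 0 0"}}

```text
clock: 12.98
position: [0.5959, -0.0064, 0.0899]
ee_rot: [3.095, 0.537, 0.003]
force: [-0.4, -0.5, -0.1]
width: 0.998
gripper_force: 0.0
```

>>> {"name": "send_rows", "arguments": {"motion": "1 0 0 0 0 0 0;1 0 0 0 0 0 0;1 0 0 0 0 0 0;1 0 0 0 0 0 0;1 0 0 0 0 0 0", "force": 40}}

```text
clock: 13.6
position: [0.5951, -0.0064, 0.0887]
ee_rot: [3.095, 0.537, -0.0]
force: [0.1, 0.4, -0.1]
width: 0.507
gripper_force: 0.0
```

>>> {"name": "send_rows", "arguments": {"motion": "1 0 0 0 0 0 0;1 0 0 0 0 0 0;1 0 0 .01 0 0 0;1 0 0 .02 0 0 0;1 0 0 .02 0 0 0"}}

```text
clock: 14.22
position: [0.595, -0.0064, 0.1396]
ee_rot: [-3.095, -0.537, 0.001]
force: [-0.4, 0.1, -1.6]
width: 0.294
gripper_force: 40.0
```

>>> {"name": "send_rows", "arguments": {"motion": "1 0 0 .04 0 0 0;1 0 0 .05 0 0 0;1 0 0 .05 0 0 0;1 0 0 0 0 0 0;1 0 0 0 0 0 0"}}

```text
clock: 14.85
position: [0.5946, -0.0065, 0.2784]
ee_rot: [3.095, 0.537, -0.001]
force: [-0.3, 0.6, -2.7]
width: 0.294
gripper_force: 40.0
```

```bash
python3 - <<'E'
from h import *
from m import fit
print('=====')
s=arm.observe();print(s['position'],s['force'],s['width'])
for n in('scene','top'):
    snap(n); im,W=world(n); P=W.reshape(-1,3)
    g=(abs(P[:,0]-.58)<.07)&(abs(P[:,1]+.268)<.07)
    for lo,hi in[(.094,.104),(.02,.092)]:
        Q=P[g&(P[:,2]>lo)&(P[:,2]<hi)]; print(n,'tin',fit(Q),((Q.min(0)+Q.max(0))/2).round(4))
    zb=s['position'][2]-.089
    Q=P[(abs(P[:,0]-.596)<.06)&(abs(P[:,1]+.007)<.06)&(P[:,2]>zb-.006)&(P[:,2]<zb+.0255)]
    A=np.c_[Q[:,:2],np.ones(len(Q))]; top=Q[Q[:,2]>zb+.014]; print(n,'lid',len(Q),Q.min(0).round(3),Q.max(0).round(3),((Q.min(0)+Q.max(0))/2).round(4),np.linalg.lstsq(np.c_[top[:,:2],np.ones(len(top))],top[:,2],rcond=None)[0].round(3))
im=np.load('scene.npz')['im'];cv2.imwrite('pics/r.png',cv2.resize(im[90:250,190:390],(750,600)))
E
```

```text
scene tin [(np.float64(-0.01), np.int64(106)), (np.float64(-0.005), np.int64(563)), (np.float64(0.0), np.int64(278)), (np.float64(0.005), np.int64(58)), (np.float64(0.01), np.int64(38)), (np.float64(0.015), np.int64(42)), (np.float64(0.02), np.int64(43)), (np.float64(0.025), np.int64(37)), (np.float64(0.03), np.int64(53)), (np.float64(0.035), np.int64(63)), (np.float64(0.04), np.int64(48)), (np.float64(0.045), np.int64(70)), (np.float64(0.05), np.int64(76)), (np.float64(0.055), np.int64(77)), (np.float64(0.06), np.int64(80)), (np.float64(0.065), np.int64(65)), (np.float64(0.07), np.int64(65)), (np.float64(0.075), np.int64(51)), (np.float64(0.08), np.int64(46)), (np.float64(0.085), np.int64(65)), (np.float64(0.09), np.int64(201)), (np.float64(0.095), np.int64(125)), (np.float64(0.1), np.int64(13))]
   0.094 0.104 [ 0.5783 -0.2672  0.0962] [ 0.531 -0.313  0.094] [ 0.624 -0.224  0.102] (array([ 0.5792, -0.2681]), np.float64(0.0423), 112)
   0.02 0.09 [ 0.569  -0.2621  0.0573] [ 0.532 -0.312  0.02 ] [ 0.76  -0.222  0.09 ] (array([ 0.5773, -0.2674]), np.float64(0.0416), 409)
scene pot [(n
[... 5212 characters left out ...]
0.29370352933852023
scene tin (array([ 0.5789, -0.2679]), np.float64(0.0424), 111) [ 0.5798 -0.2686  0.0977]
scene tin (array([ 0.5785, -0.2676]), np.float64(0.0428), 609) [ 0.5782 -0.2676  0.056 ]
scene lid 425 [ 0.547 -0.052  0.188] [0.611 0.04  0.215] [ 0.5789 -0.0063  0.2016] [ 0.002 -0.009  0.207]
top tin (array([ 0.582 , -0.2678]), np.float64(0.0393), 225) [ 0.5828 -0.2671  0.0989]
top tin (array([ 0.5809, -0.2667]), np.float64(0.0431), 144) [ 0.5803 -0.2666  0.0562]Traceback (most recent call last):
  File "<stdin>", line 12, in <module>
    return umr_minimum(a, axis, None, out, keepdims, initial, where)
ValueError: zero-size array to reduction operation minimum which has no identity
```

>>> {"name": "send_rows", "arguments": {"motion": "1 -.0015 -.02 0 0 0 0;1 -.0015 -.03 0 0 0 0;1 -.0015 -.03 0 0 0 0;1 -.0015 -.03 0 0 0 0;1 -.0015 -.03 0 0 0 0"}}

```text
clock: 15.58
position: [0.5867, -0.1492, 0.2778]
ee_rot: [3.096, 0.535, -0.003]
force: [0.6, 0.1, -1.8]
width: 0.295
gripper_force: 40.0
```

>>> {"name": "send_rows", "arguments": {"motion": "1 -.0015 -.03 0 0 0 0;1 -.0015 -.03 0 0 0 0;1 -.0015 -.03 0 0 0 0;1 -.0015 -.02 0 0 0 0;1 -.001 -.011 0 0 0 0"}}

```text
clock: 16.2
position: [0.5799, -0.2692, 0.2781]
ee_rot: [-3.096, -0.535, 0.002]
force: [0.2, 0.9, -1.8]
width: 0.296
gripper_force: 40.0
```

>>> {"name": "send_rows", "arguments": {"motion": "1 0 0 -.03 0 0 0;1 0 0 -.025 0 0 0;1 0 0 -.01 0 0 0;1 0 0 0 0 0 0;1 0 0 0 0 0 0"}}

```text
clock: 16.82
position: [0.5813, -0.2674, 0.2149]
ee_rot: [3.094, 0.538, 0.002]
force: [-0.0, -0.2, -0.5]
width: 0.295
gripper_force: 40.0
```

```bash
python3 - <<'E'
from h import *
s=arm.observe();print(s['position'],s['force'],s['width'],s['joints'].round(2))
for n in('scene','top'):
    snap(n); im,W=world(n); P=W.reshape(-1,3)
    g=(abs(P[:,0]-.58)<.06)&(abs(P[:,1]+.268)<.06); zb=s['position'][2]-.089
    for lo,hi in[(.04,.103),(zb+.011,zb+.025)]:
        Q=P[g&(P[:,2]>lo)&(P[:,2]<hi)]
        if len(Q): print(n,lo,len(Q),np.percentile(Q,1,axis=0).round(4),np.percentile(Q,99,axis=0).round(4))
im=np.load('scene.npz')['im'];cv2.imwrite('pics/r.png',cv2.resize(im[90:210,270:400],(650,600)))
E
```

```text
[ 0.58129381 -0.26744767  0.21489822] [-0.04139201 -0.16649341 -0.51925345] 0.29534188924403537 [ 0.45  0.53 -0.16  1.62  0.09  1.   -0.96]
scene 0.04 740 [ 0.5344 -0.3107  0.0408] [ 0.6225 -0.2242  0.0994]
scene 0.13689821946392142 346 [ 0.5367 -0.3105  0.138 ] [ 0.608  -0.2226  0.1493]
top 0.04 27 [ 0.5369 -0.2872  0.0426] [ 0.5437 -0.2526  0.1017]
top 0.13689821946392142 35 [ 0.5379 -0.3029  0.1408] [ 0.6233 -0.2312  0.1505]
```

View pics/r.png

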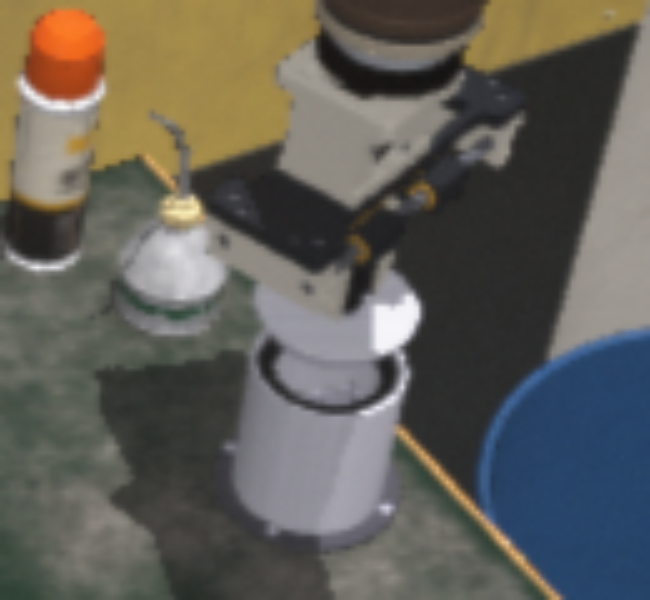

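>>> {"name": "send_rows", "arguments": {"motion": "1 -.0015 -.0005 -.012 0 0 0;1 0 0 -.01 0 0 0;1 0 0 -.004 0 0 0;1 0 0 -.002 0 0 0;1 0 0 -.002 0 0 0"}}

```text
clock: 17.55
position: [0.5793, -0.268, 0.1842]
ee_rot: [3.095, 0.537, 0.001]
force: [-2.8, 1.9, 6.1]
width: 0.296
gripper_force: 40.0
```

>>> {"name": "send_rows", "arguments": {"motion": "1 0 0 -.002 0 0 0;1 0 0 -.002 0 0 0;1 0 0 -.002 0 0 0;1 0 0 -.001 0 0 0;1 0 0 0 0 0 0", "force": 60}}

```text
clock: 18.18
position: [0.5793, -0.2679, 0.1775]
ee_rot: [3.095, 0.537, 0.001]
force: [-3.0, 0.3, 5.5]
width: 0.296
gripper_force: 60.0
```

>>> {"name": "send_rows", "arguments": {"motion": "1 0 0 -.002 0 0 0;1 0 0 -.0015 0 0 0;1 0 0 -.001 0 0 0;1 0 0 -.001 0 0 0;1 0 0 0 0 0 0"}}

```text
clock: 18.8
position: [0.5793, -0.2679, 0.1727]
ee_rot: [3.095, 0.537, 0.001]
force: [-5.6, 1.9, 12.5]
width: 0.295
gripper_force: 60.0
```

>>> {"name": "send_rows", "arguments": {"motion": "1 0 0 -.001 0 0 0;1 0 0 -.001 0 0 0;1 0 0 0 0 0 0"}}

```text
clock: 19.18
position: [0.5793, -0.2679, 0.1726]
ee_rot: [3.094, 0.537, 0.002]
force: [-11.4, 3.6, 29.5]
width: 0.293
gripper_force: 60.0
```

>>> {"name": "send_rows", "arguments": {"motion": "1 0 0 .0015 0 0 0;0 0 0 0 0 0 0;0 0 0 0 0 0 0;0 0 0 0 0 0 0;0 0 0 0 0 0 0"}}

```text
clock: 19.8
position: [0.5791, -0.268, 0.1705]
ee_rot: [-3.095, -0.537, 0.0]
force: [0.2, 0.0, 0.4]
width: 0.678
gripper_force: 0.0
```

>>> {"name": "send_rows", "arguments": {"motion": "0 0 0 0 0 0 0;0 0 0 0 0 0 0;0 0 0 .02 0 0 0;0 0 0 .03 0 0 0;0 0 0 .03 0 0 0"}}

```text
clock: 20.42
position: [0.579, -0.2679, 0.2515]
ee_rot: [-3.095, -0.537, 0.0]
force: [0.6, -0.3, -0.1]
width: 0.999
gripper_force: 0.0
```

>>> {"name": "send_rows", "arguments": {"motion": "0 0 0 .04 0 0 0;0 -.04 .05 .02 0 0 0;0 -.04 .05 0 0 0 0;0 -.04 .05 0 0 0 0;0 0 0 0 0 0 0"}}

```text
clock: 21.05
position: [0.4612, -0.12, 0.3097]
ee_rot: [-3.093, -0.545, 0.001]
force: [0.8, -0.8, -0.5]
width: 0.998
gripper_force: 0.0
```

```bash
python3 - <<'E'
from h import *
s=arm.observe();print(s['position'],s['force'],s['width'])
for n in('scene','top'):
    snap(n); im,W=world(n); P=W.reshape(-1,3)
    Q=P[(np.hypot(P[:,0]-.58,P[:,1]+.268)<.035)&(P[:,2]>.09)&(P[:,2]<.118)]
    if len(Q)>20:
        c=np.linalg.lstsq(np.c_[Q[:,:2]-[.58,-.268],np.ones(len(Q))],Q[:,2],rcond=None)[0]; print(n,'flange',len(Q),c.round(4),np.median(Q[:,2]))
    Q=P[(np.hypot(P[:,0]-.58,P[:,1]+.268)<.025)&(P[:,2]>.122)&(P[:,2]<.16)]
    if len(Q): print(n,'knob',len(Q),Q.mean(0).round(4),np.percentile(Q[:,2],95))
im=np.load('scene.npz')['im'];cv2.imwrite('pics/f.png',cv2.resize(im[90:290,100:400],(800,533)))
E
```

```text
[ 0.46117584 -0.12004183  0.30970797] [ 0.83755029 -0.83487541 -0.52006113] 0.998224738999792
scene flange 229 [0.0005 0.034  0.1026] 0.10181259765544248
scene knob 12 [ 0.5686 -0.2711  0.1272] 0.13136300142459661
top flange 171 [-0.0412  0.0025  0.1049] 0.10426233294608456
top knob 56 [ 0.5811 -0.2657  0.1317] 0.13518980282083926
```

View pics/f.png

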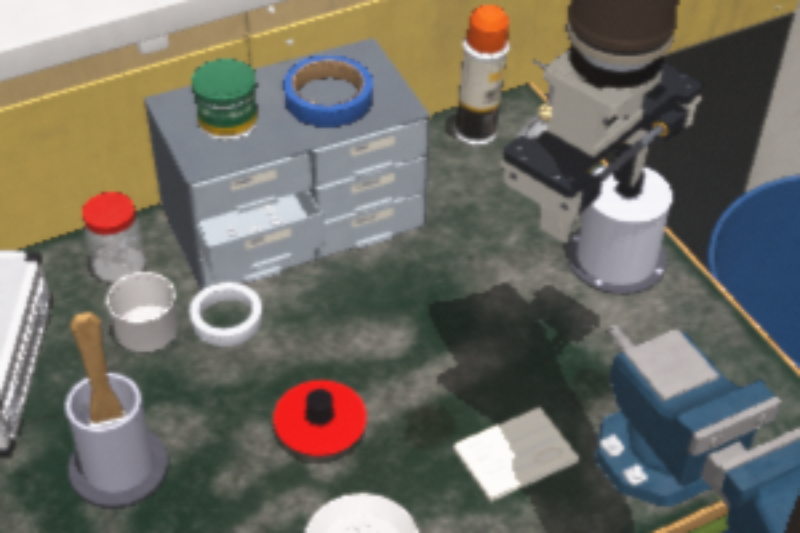

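>>> {"name": "send_rows", "arguments": {"motion": "0 -.01 .05 .02 0 0 0;0 -.01 .05 .02 0 0 0;0 0 .05 0 0 0 0;0 0 .05 0 0 0 0;0 0 0 0 0 0 0"}}

```text
clock: 21.78
position: [0.4447, 0.0794, 0.3496]
ee_rot: [-3.092, -0.544, -0.002]
force: [0.8, -0.9, -0.2]
width: 1.003
gripper_force: 0.0
```

```bash
python3 - <<'E'
from h import *
s=arm.observe();print(s['position'],s['force'])
A={n:[] for n in('scene','top')}
for i in range(4):
  for n in A: snap(n); A[n].append(world(n)[1].reshape(-1,3))
for n in A:
    P=np.concatenate(A[n]); r=np.hypot(P[:,0]-.58,P[:,1]+.268)
    Q=P[(r<.04)&(r>.018)&(P[:,2]>.097)&(P[:,2]<.113)]
    for _ in range(5):
        M=np.c_[Q[:,:2]-[.58,-.268],np.ones(len(Q))]; c=np.linalg.lstsq(M,Q[:,2],rcond=None)[0]; e=abs(M@c-Q[:,2]); Q=Q[e<max(.002,2.5*np.median(e))]
    print(n,len(Q),c.round(4)); 
    Q=P[(r<.06)&(P[:,2]>.098)&(P[:,2]<.115)]; print(((np.percentile(Q,1,axis=0)+np.percentile(Q,99,axis=0))/2).round(4))
E
```

```text
[0.44468635 0.0794388  0.34964404] [ 0.76082796 -0.92422802 -0.19391353]
scene 957 [-0.0026  0.002   0.1017]
[ 0.5783 -0.2662  0.1058]
top 1154 [-0.005  -0.0095  0.104 ]
[ 0.5815 -0.2665  0.1046]
```

```bash
python3 -c "
from cell import arm
print(arm.sign_off())"
```

```text
the job is handed in; nothing more can be done
None
```

The job is handed in with no verdict returned: in the last pictures the brush stands bristles down in the tool pot, and the white lid measures level and home on the tin, flange top about 0.103 m up against 0.104 m when home.

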